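# Fish the pumice out of the niche with the squeegee and put it back handle outwards

## Robot

A 6-joint arm with a two-finger parallel gripper is mounted at the origin on the work surface. World frame = base frame: x ahead of the robot, y to its left, z up, the work surface at z = 0. Lengths are in m, angles in rad, forces in N, time in s.
With the tool pointing down it reaches from about 0.25 to 0.775 m from the base axis. Payload 4 kg.
Tool frame: the origin (TCP) lies where the fingers leave the gripper's body, on its centre line; the fingertips stand 97 mm ahead of it and the grasp point (between the pads) lies 78 mm ahead of it; z points along the fingers, y is the line along which they close (so a half turn about z gives the same grasp; the last joint's range is limited). The gripper opens to 94 mm and grips with 3 to 60 N. Pads are 16 mm wide; open, the fingers measure 119 mm over their backs; the gripper's body (75 mm by 177 mm) begins 78 mm behind the grasp point.
Start: joints at [1.083, 0.087, 1.371, -0, 1.684, -0.103], TCP at [0.206, 0.51, 0.303] pointing down, gripper open.
Joint ranges: [-3.1, 3.1], [-0.76, 2.03], [0.27, 2.55], [-1.08, 4.22], [0.17, 2.65], [-2.57, 2.57]. Speed limits (rad/s): [2.79, 2.79, 3.14, 3.14, 3.14, 3.14].

## Interface

Orientations are given as [roll, pitch, yaw] about the fixed x, y, z axes, in that order (R = Rz(yaw) Ry(pitch) Rx(roll)).
In Python, from bench import robot, eyes gives the robot as it stands. The module is installed in compiled form; this text tells all that it offers.
- The arm moves only by the tool carry_out, never from a script. Its argument "deltas" is a list of rows, each an object of numbers: "dx", "dy", "dz": the shift along the tool's x, y, z each as a share of 0.02 m, from -1 to 1; "wx", "wy", "wz": the turn, a rotation vector about the tool's x, y, z each as a share of 0.12 rad, from -1 to 1; "gripper": the closure in counts, from 0 (fully open) to 255 (shut). In form: [{"dx": .., "dy": .., "dz": .., "wx": .., "wy": .., "wz": .., "gripper": ..}, ...]. A call has 1 to 20 rows; each row shifts and turns the commanded pose from where the row before left it, along the tool's axes as they then stand; what a row does not reach is not made up. A row lasts 1/12 s, in which the tool goes at most 41.7 mm and 7.16 degrees, less where a joint would pass 70% of its speed; a pose out of reach is approached as far as the arm can. A call with a number of a shift or a turn outside -1 to 1 is refused whole. A call with a gripper value outside its range is refused whole. The fingers move at their own pace and stop on an object; the grip force is fixed at half the most. Time passes only in rows, so rows that do not move let the fingers close. It gives the time, the measured TCP pose, the force, the opening and the grip force at its end, in the units of the state.
- robot.get_obs(): the state, without advancing time (a new reading comes with each control period).
- eyes.snapshot(name): name is "side" or "top" or "wrist"; returns the picture (480x640x3 uint8, red, green, blue); there is no depth.
- eyes.get_calibration(name): a dict with "fovy" (degrees; the focal length in pixels is half the picture's height over the tangent of half this angle, whatever the lens; pixels are square), "cx", "cy" (the principal point, pixels), "R" (3x3) and "t" (3): a world point X has camera coordinates R X + t. Camera axes: x right, y down, z forward; pixel columns grow to the right and rows downward; lengths in m; the calibration is good to about 2 mm. A picture is of the moment at which its call begins: read the wrist's pose just before it. get_calibration takes no time and is no camera call; for the wrist camera it gives the pose at the moment of the call.
- robot.close_job(): hands the job in; it is judged then, once.
The state is a dict: "time": time; "joint_positions": joint angles; "qvel": joint speeds; "joint_torque": joint torques, N m; "tool_pos": TCP position; "ee_rot": TCP orientation; "wrist_force": force on the tool from outside, world axes, zero at the start; "wrist_torque": the same for the moment, N m; "width": finger opening in m; "finger_force": force on a finger pad.
Only numpy, scipy, OpenCV 4.12 (cv2) and the standard library are available. Lean on these libraries where they do the work, as an engineer would, in place of code of your own. Each camera call takes 0.05 s, during which the arm holds its last target. There are 200 camera calls.

## Task

The squeegee was pushed into the niche handle first, and the pumice has slid out of reach under the wire shelf. Draw the squeegee right out, lay it on the counter and take it again by its handle; reach in with the blade behind the pumice and rake it out, touching it only with the squeegee, onto the counter just in front of the niche. Then slide the squeegee back in blade first, lying flat, blade well in towards the back and handle sticking out, and leave everything else as it is.

Things in the scene. Friction and masses are not known exactly. Their poses are not given: they have to be found in the camera images.
- niche: Recess in a low blue cement surround on the counter. Origin: middle of its open mouth, at counter height (its floor is level with the counter, z = 0). x points straight in, y to the left looking in, z up. 340 mm wide (y -170 to 170), 250 mm deep (x 0 to 250); walls 130 mm high: piers beside it 120 mm (left) and 200 mm (right) wide, 280 mm of cement behind. Fixed.
- shelf_edge (a point): Middle of the front edge of the chrome wire shelf that roofs the whole recess, in line with the mouth; axes as the niche. This point is on its underside, 105 mm above the counter; the shelf is 6 mm thick. It is fixed and carries the cup and the bottle.
- squeegee_center (a point): T-shaped steel shower squeegee, 330 mm long, about 0.15 kg, loose. Point: half-way along it, on the handle, 14 mm above what it lies on. x runs along it to the blade, z up as it lies. Handle: flat-sided bar 22 mm wide, 24 high, from x = -147 to 85 mm, flared to 34 wide up to 120. At the start it lies flat, handle end 105 to 165 mm inside the niche, left of the pumice, blade out on the counter.
- squeegee_head (a point): Centre of the squeegee's blade bar, 134 mm from squeegee_center along x, 13 mm above what it lies on; same axes. The bar is 180 mm wide (y), 28 deep (x), 26 high; a thin rubber lip reaches 17 mm further to the front, 31 mm from this point.
- squeegee_end (a point): Tip of the squeegee's handle, 165 mm from squeegee_center away from the blade, same axes. The last 18 mm are a rubber end 26 mm wide and 26 high.
- pumice_center (a point): Grey pumice block 50 x 80 x 30 mm (x, y, z), about 80 g, loose, lying flat. Point: its centre, 15 mm above what it lies on. At the start it is in the niche under the wire shelf, its centre 70 to 110 mm in, its long side roughly across the mouth.
- cup: Glass toothbrush cup, 72 mm across and 100 mm high, origin under its centre, standing on the wire shelf near its back. Bystander.
- dish: White ceramic soap dish 85 x 125 x 24 mm (x, y, z), origin under its centre, on the counter to the robot's right, beside the hairbrush. Bystander.
- bottle: Closed white shampoo bottle 60 mm across and 160 mm high, origin under its centre, standing on the wire shelf near its back. Bystander.
- hairbrush: Black plastic hairbrush lying bristles down on the counter to the robot's right, some 500 mm or more out in front of the niche: 220 mm long along its x (-100 to 120 mm from its origin), 60 mm wide, 31 mm high; origin at counter height. Bystander.
- switch_tip (a point): Tip of the small steel toggle (19 mm) of the light switch on the front face of the left-hand pier, about 65 mm above the counter, sticking out 28 mm from the pier; the white plate is 80 x 80 mm. Leave it as it is.
Mind the look-alikes: they are no part of the job. Of the things that look like the part that bears pumice_center, take the one that is farthest from the robot's base at the start.

How it is judged:
By the outcome, as a careful person would: the job done as asked, in the order asked, and still so for the second after the job is handed in, with the robot touching nothing.
It also fails if it takes over 72 s, if anything falls off the work surface, if the arm or the gripper's body presses on something with over 40 N, if the wrist force passes 120 N, or if a joint passes its speed limit or range.

## Working session

There is one attempt and no reset: what is moved stays moved. The work goes in short steps, Python scripts to look and compute and a tool call to move; the robot and the scene stay as the last step left them, time stands still between calls to the robot, and variables do not carry over. Pictures are saved under pics/ and viewed, at most 10 in all, crops included, and the job is handed in when it is done.

Besides the shell and the picture viewer there is one more tool, called after "Call:" by a JSON object that holds its "op" and its "data". carry_out: Moves the arm, as the interface text tells. Shift numbers are shares of 0.02 m and turn numbers shares of 0.12 rad, none past 1 either way. Its arguments: {"type":"object","properties":{"deltas":{"type":"array","items":{"type":"object","properties":{"dx":{"type":"number"},"dy":{"type":"number"},"dz":{"type":"number"},"wx":{"type":"number"},"wy":{"type":"number"},"wz":{"type":"number"},"gripper":{"type":"number"}}}}},"required":["deltas"]}

```bash
mkdir -p pics; python3 - <<'E'
from bench import robot, eyes
import cv2, numpy as np
np.set_printoptions(precision=4,suppress=True)
o=robot.get_obs(); print({k:np.round(v,3).tolist() for k,v in o.items()})
for n in("side","top","wrist"):
    c=eyes.get_calibration(n);print(n,c["fovy"],c["cx"],c["cy"],np.array(c["R"]).tolist(),c["t"])
    cv2.imwrite(f"pics/{n}0.png",eyes.snapshot(n)[:,:,::-1])
E
```

```text
{'time': 0.0, 'joint_positions': [1.083, 0.088, 1.372, -0.0, 1.684, -0.103], 'qvel': [0.001, 0.0, -0.001, 0.0, -0.0, 0.003], 'joint_torque': [-0.0, -34.018, -30.243, 0.072, 0.033, -0.0], 'tool_pos': [0.206, 0.509, 0.302], 'ee_rot': [-3.139, -0.0, 2.757], 'wrist_force': [-0.187, -0.578, 0.016], 'wrist_torque': [-0.031, 0.029, 0.004], 'finger_force': 0.0, 'width': 0.094}
side 46.327800153879174 316.1753623330551 232.88544365053613 [[-0.9952893398505325, -0.09562591527127444, 0.015962904134960303], [-0.07341499446714063, 0.6358611002801825, -0.7683039110520429], [0.06331957491392849, -0.7658566089543175, -0.6398861507750521]] [0.4649 0.1005 1.4027]
top 47.174519954563785 312.10585553089237 241.54190471244323 [[0.02943888577372656, -0.9995629247869826, -0.0027039592626916025], [-0.9913954574798346, -0.028852943076166357, -0.12768145740158715], [0.12754763381870823, 0.006439492770111244, -0.991811541594527]] [-0.0022  0.4609  1.1115]
wrist 69.24527914326436 320.2886442868995 236.33203680531187 [[0.3748946544766933, 0.9270653509766121, -0.001957821088252807], [0.8948712643883456, -0.36132239846750414, 0.26201439757711037], [0.24219706483937142, -0.09997979488028061, -0.9650619785272304]] [-0.5486 -0.0279  0.3905]
```

View pics/top0.png

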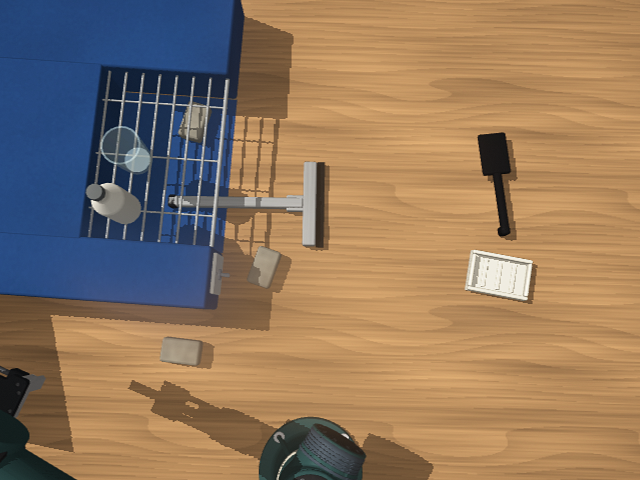

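View pics/side0.png

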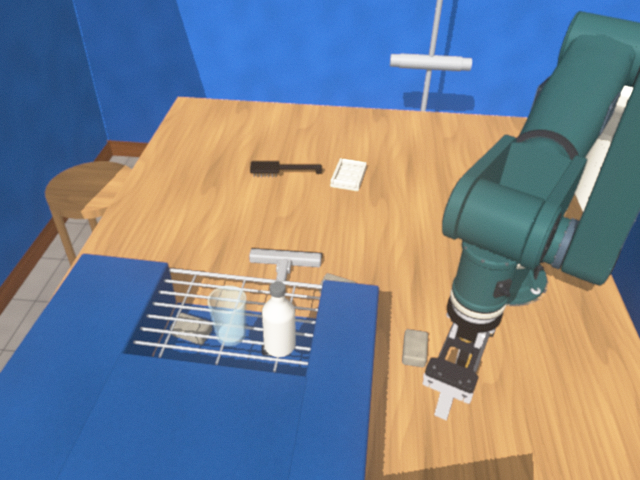

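The top view shows the niche opening to the right (world −y), with the target pumice under the wires near (195,123). The squeegee blade is at about (314,205) and its handle end at (172,202). The look-alike blocks at (265,267) and (180,350) have to be left alone. Next I measure.

```bash
cat > h.py <<'E'
from bench import robot, eyes
import cv2, numpy as np
np.set_printoptions(precision=4,suppress=True)
def ray(name,px,z,c=None):
    c=c or eyes.get_calibration(name); f=240/np.tan(np.radians(c["fovy"]/2)); R=np.array(c["R"]); t=np.array(c["t"])
    px=np.atleast_2d(np.array(px,float)); d=np.c_[(px[:,0]-c["cx"])/f,(px[:,1]-c["cy"])/f,np.ones(len(px))]@R
    o=-R.T@t; return o+d*((z-o[2])/d[:,2])[:,None]
def proj(name,X):
    c=eyes.get_calibration(name); f=240/np.tan(np.radians(c["fovy"]/2)); p=np.atleast_2d(X)@np.array(c["R"]).T+c["t"]
    return np.c_[f*p[:,0]/p[:,2]+c["cx"],f*p[:,1]/p[:,2]+c["cy"]]
E
python3 - <<'E'
from h import *
im=cv2.imread("pics/top0.png"); hsv=cv2.cvtColor(im,cv2.COLOR_BGR2HSV)
# lowish-saturation (steel / pumice) outside the shadows
m=((hsv[...,1]<60)&(hsv[...,2]>90)).astype(np.uint8)
n,l,s,c=cv2.connectedComponentsWithStats(m)
for i in range(1,n):
    if s[i,4]>80: 
        r=cv2.minAreaRect(np.argwhere(l==i)[:,::-1].astype(np.float32)); print(s[i],c[i],r)
crop=im[55:315,90:340]; cv2.imwrite("pics/c1.png",cv2.resize(crop,None,fx=2.3,fy=2.3,interpolation=cv2.INTER_CUBIC))
for nm,p,z in [("front far top",(243,13),.13),("front near top",(209,308),.13),("shelf far",(228,80),.111),("shelf near",(212,245),.111),("pum",(195,123),.03),("headL",(303,205),.026),("headcorner",(304,162),.026),("hc2",(303,246),.026),("look",(265,267),.03),("look2",(181,350),.03),("brush",(503,235),.02)]: print(nm,ray("top",p,z))
E
```

```text
[  86   71  231  176 8900] [187.1096 173.7183] ((204.51214599609375, 161.43472290039062), (232.34332275390625, 167.8703155517578), 4.205357074737549)
[253 246  27  40 578] [265.0363 262.4291] ((262.6643981933594, 266.0616455078125), (21.418529510498047, 37.33613204956055), 20.556045532226562)
[ 465  250   68   51 2595] [498.5692 274.7788] ((498.6905517578125, 274.81695556640625), (64.19384002685547, 41.28063201904297), 10.619654655456543)
[210 253  20  42 467] [216.7794 273.8009] ((219.96722412109375, 273.86065673828125), (18.378755569458008, 41.012691497802734), 5.19442892074585)
[160 338  38  27 773] [177.7917 350.7814] ((178.58462524414062, 350.8230895996094), (35.34989929199219, 23.814666748046875), 7.125016689300537)
[295 419  54  20 240] [319.9583 424.6667] ((322.5517272949219, 425.7710266113281), (55.624656677246094, 10.266130447387695), 15.751173973083496)
[308 434  34  32 360] [324.2972 449.8528] ((323.08917236328125, 450.06488037109375), (36.099037170410156, 16.762893676757812), 36.02737808227539)
[276 450  21  30  87] [284.7701 463.1954] ((284.7605895996094, 463.68963623046875), (5.440302848815918, 35.217105865478516), 33.17851257324219)
front far top [[0.9044 0.1623 0.13  ]]
front near top [[0.3175 0.199  0.13  ]]
shelf far [[0.7715 0.1888 0.111 ]]
shelf near [[0.438  0.2033 0.111 ]]
pum [[0.7086 0.2688 0.03  ]]
headL [[0.5381 0.0327 0.026 ]]
headcorner [[0.6309 0.0335 0.026 ]]
hc2 [[0.4514 0.03   0.026 ]]
look [[0.405  0.1069 0.03  ]]
look2 [[0.2317 0.2702 0.03  ]]
brush [[ 0.4875 -0.3879  0.02  ]]
```

View pics/c1.png

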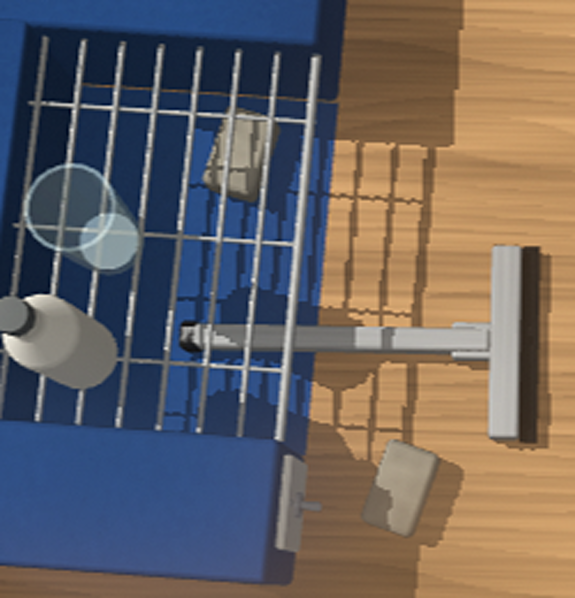

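```bash
python3 - <<'E'
from h import *
C=lambda *p:np.array(p,float)/2.3+[90,55]-0.3
for nm,p,z in [("face bottom far",C((345,0),(333,100)),0),("face bottom near",C((293,580)),0),("inner far wall top",C((340,45)),.13),("shelf ends outer",C((321,55),(283,438)),.108),
 ("pum top",C((238,110),(277,122),(250,202),(203,183)),.03),("head",C((491,244),(519,244),(518,438),(490,438)),.026),("end",C((180,322),(180,350)),.02),("look",C((390,440),(438,458),(408,536),(363,520)),.03),("switch",C((320,507)),.065)]:
    print(nm,ray("top",p,z).tolist().__repr__() if 0 else ray("top",p,z))
E
```

```text
face bottom far [[0.8795 0.1851 0.    ]
 [0.7782 0.192  0.    ]]
face bottom near [[0.3206 0.2068 0.    ]]
inner far wall top [[0.7756 0.1673 0.13  ]]
shelf ends outer [[0.7758 0.1869 0.108 ]
 [0.4381 0.2024 0.108 ]]
pum top [[0.754  0.2753 0.03  ]
 [0.7434 0.2383 0.03  ]
 [0.6658 0.2592 0.03  ]
 [0.6827 0.3037 0.03  ]]
head [[0.6335 0.0354 0.026 ]
 [0.6342 0.0095 0.026 ]
 [0.4539 0.0053 0.026 ]
 [0.4531 0.0306 0.026 ]]
end [[0.5531 0.3195 0.02  ]
 [0.527  0.3179 0.02  ]]
look [[0.4482 0.1205 0.03  ]
 [0.4332 0.0767 0.03  ]
 [0.3624 0.1009 0.03  ]
 [0.3755 0.1417 0.03  ]]
switch [[0.3838 0.1752 0.065 ]]
```

Call:
{"op": "carry_out", "data": {"deltas": [{"wz": 1, "dy": -0.5}, {"wz": 1, "dy": -0.5}, {"wz": 1, "dy": -0.5}, {"wz": 1, "dy": -0.5}, {"wz": 1, "dx": -0.5}, {"wz": 1, "dx": -0.5}, {"wz": 1, "dx": -0.5}, {"wz": 1, "dx": -0.5}, {"wz": 1, "dx": -0.7}, {"wz": 0.73, "dx": -0.7}, {"dx": -1}, {"dx": -1}, {"dx": -1}, {"dx": -1}, {"dx": -1}, {"dx": -1, "dy": 0.5}, {"dx": -1, "dy": 1}, {"dx": -1, "dy": 1}, {"dx": -1, "dy": 1}, {"dx": -1, "dy": 1}]}}

```text
invalid input
```

Call:
{"op": "carry_out", "data": {"deltas": [{"dx": 0, "dy": -0.5, "dz": 0, "wx": 0, "wy": 0, "wz": 1, "gripper": 0}, {"dx": 0, "dy": -0.5, "dz": 0, "wx": 0, "wy": 0, "wz": 1, "gripper": 0}, {"dx": 0, "dy": -0.5, "dz": 0, "wx": 0, "wy": 0, "wz": 1, "gripper": 0}, {"dx": 0, "dy": -0.5, "dz": 0, "wx": 0, "wy": 0, "wz": 1, "gripper": 0}, {"dx": -0.5, "dy": 0, "dz": 0, "wx": 0, "wy": 0, "wz": 1, "gripper": 0}, {"dx": -0.5, "dy": 0, "dz": 0, "wx": 0, "wy": 0, "wz": 1, "gripper": 0}, {"dx": -0.5, "dy": 0, "dz": 0, "wx": 0, "wy": 0, "wz": 1, "gripper": 0}, {"dx": -0.5, "dy": 0, "dz": 0, "wx": 0, "wy": 0, "wz": 1, "gripper": 0}, {"dx": -0.7, "dy": 0, "dz": 0, "wx": 0, "wy": 0, "wz": 1, "gripper": 0}, {"dx": -0.7, "dy": 0, "dz": 0, "wx": 0, "wy": 0, "wz": 0.74, "gripper": 0}, {"dx": -1, "dy": 0, "dz": 0, "wx": 0, "wy": 0, "wz": 0, "gripper": 0}, {"dx": -1, "dy": 0.5, "dz": 0, "wx": 0, "wy": 0, "wz": 0, "gripper": 0}, {"dx": -1, "dy": 1, "dz": 0, "wx": 0, "wy": 0, "wz": 0, "gripper": 0}, {"dx": -1, "dy": 1, "dz": 0, "wx": 0, "wy": 0, "wz": 0, "gripper": 0}, {"dx": -1, "dy": 1, "dz": 0, "wx": 0, "wy": 0, "wz": 0, "gripper": 0}, {"dx": -1, "dy": 1, "dz": 0, "wx": 0, "wy": 0, "wz": 0, "gripper": 0}, {"dx": -1, "dy": 1, "dz": 0, "wx": 0, "wy": 0, "wz": 0, "gripper": 0}, {"dx": -1, "dy": 1, "dz": 0, "wx": 0, "wy": 0, "wz": 0, "gripper": 0}, {"dx": -1, "dy": 1, "dz": 0, "wx": 0, "wy": 0, "wz": 0, "gripper": 0}, {"dx": -1, "dy": 1, "dz": 0, "wx": 0, "wy": 0, "wz": 0, "gripper": 0}]}}

```text
time: 1.82
tool_pos: [0.3838, 0.2162, 0.3024]
ee_rot: [-3.141, -0.0, 1.588]
wrist_force: [0.3, 0.4, 1.1]
width: 0.0941
finger_force: 0.0
```

Call:
{"op": "carry_out", "data": {"deltas": [{"dx": -0.75, "dy": 0.98, "dz": 0, "wx": 0, "wy": 0, "wz": 0, "gripper": 0}, {"dx": -0.75, "dy": 0.98, "dz": 0, "wx": 0, "wy": 0, "wz": 0, "gripper": 0}, {"dx": -0.75, "dy": 0.98, "dz": 0, "wx": 0, "wy": 0, "wz": 0, "gripper": 0}, {"dx": -0.75, "dy": 0.98, "dz": 0, "wx": 0, "wy": 0, "wz": 0, "gripper": 0}, {"dx": -0.75, "dy": 0.98, "dz": 0, "wx": 0, "wy": 0, "wz": 0, "gripper": 0}, {"dx": -0.75, "dy": 0.98, "dz": 0, "wx": 0, "wy": 0, "wz": 0, "gripper": 0}, {"dx": -0.75, "dy": 0.98, "dz": 0.5, "wx": 0, "wy": 0, "wz": 0, "gripper": 0}, {"dx": -0.75, "dy": 0.98, "dz": 1, "wx": 0, "wy": 0, "wz": 0, "gripper": 0}, {"dx": 0, "dy": 0, "dz": 1, "wx": 0, "wy": 0, "wz": 0, "gripper": 0}, {"dx": 0, "dy": 0, "dz": 1, "wx": 0, "wy": 0, "wz": 0, "gripper": 0}, {"dx": 0, "dy": 0, "dz": 1, "wx": 0, "wy": 0, "wz": 0, "gripper": 0}, {"dx": 0, "dy": 0, "dz": 1, "wx": 0, "wy": 0, "wz": 0, "gripper": 0}, {"dx": 0, "dy": 0, "dz": 1, "wx": 0, "wy": 0, "wz": 0, "gripper": 0}, {"dx": 0, "dy": 0, "dz": 0.5, "wx": 0, "wy": 0, "wz": 0, "gripper": 0}]}}

```text
time: 2.98
tool_pos: [0.5406, 0.0999, 0.1593]
ee_rot: [-3.136, 0.0, 1.588]
wrist_force: [-0.5, -0.2, -1.5]
width: 0.0936
finger_force: 0.0
```

```bash
python3 - <<'E'
from h import *
print(robot.get_obs()["tool_pos"])
im=eyes.snapshot("wrist");cv2.imwrite("pics/w1.png",im[:,:,::-1])
E
```

```text
[0.5406 0.0999 0.1593]
```

View pics/w1.png

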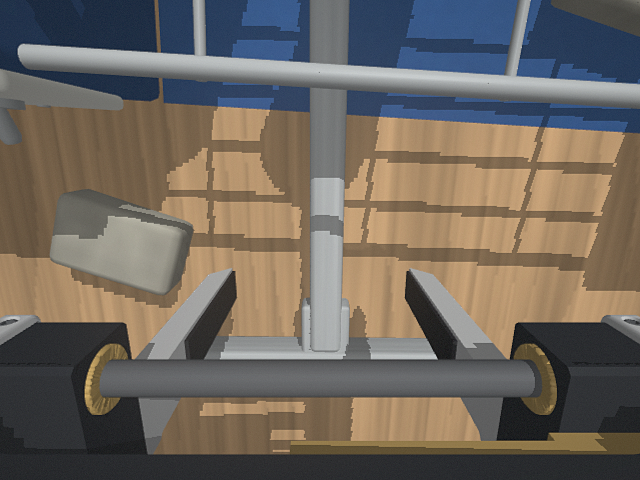

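The fingers straddle the handle centrally: handle at column 326, pad mid-line at about 321. I'll go down and close.

Call:
{"op": "carry_out", "data": {"deltas": [{"dx": 0, "dy": 0, "dz": 1, "wx": 0, "wy": 0, "wz": 0, "gripper": 0}, {"dx": 0, "dy": 0, "dz": 1, "wx": 0, "wy": 0, "wz": 0, "gripper": 0}, {"dx": 0, "dy": 0, "dz": 0.5, "wx": 0, "wy": 0, "wz": 0, "gripper": 0}, {"dx": 0, "dy": 0, "dz": 0.35, "wx": 0, "wy": 0, "wz": 0, "gripper": 0}, {"dx": 0, "dy": 0, "dz": 0, "wx": 0, "wy": 0, "wz": 0, "gripper": 255}, {"dx": 0, "dy": 0, "dz": 0, "wx": 0, "wy": 0, "wz": 0, "gripper": 255}, {"dx": 0, "dy": 0, "dz": 0, "wx": 0, "wy": 0, "wz": 0, "gripper": 255}, {"dx": 0, "dy": 0, "dz": 0, "wx": 0, "wy": 0, "wz": 0, "gripper": 255}, {"dx": 0, "dy": 0, "dz": 0, "wx": 0, "wy": 0, "wz": 0, "gripper": 255}, {"dx": 0, "dy": 0, "dz": 0, "wx": 0, "wy": 0, "wz": 0, "gripper": 255}, {"dx": 0, "dy": 0, "dz": 0, "wx": 0, "wy": 0, "wz": 0, "gripper": 255}, {"dx": 0, "dy": 0, "dz": 0, "wx": 0, "wy": 0, "wz": 0, "gripper": 255}, {"dx": 0, "dy": 0, "dz": 0, "wx": 0, "wy": 0, "wz": 0, "gripper": 255}, {"dx": 0, "dy": 0, "dz": 0, "wx": 0, "wy": 0, "wz": 0, "gripper": 255}]}}

```text
time: 4.2
tool_pos: [0.542, 0.1001, 0.1057]
ee_rot: [3.142, -0.0, 1.588]
wrist_force: [0.9, -0.1, -0.3]
width: 0.0306
finger_force: 0.0
```

Call:
{"op": "carry_out", "data": {"deltas": [{"dx": 0, "dy": 0, "dz": 0, "wx": 0, "wy": 0, "wz": 0, "gripper": 255}, {"dx": 0, "dy": 0, "dz": 0, "wx": 0, "wy": 0, "wz": 0, "gripper": 255}, {"dx": 0, "dy": 0, "dz": 0, "wx": 0, "wy": 0, "wz": 0, "gripper": 255}, {"dx": 0, "dy": 0, "dz": 0, "wx": 0, "wy": 0, "wz": 0, "gripper": 255}, {"dx": 0, "dy": 0, "dz": -0.5, "wx": 0, "wy": 0, "wz": 0, "gripper": 255}, {"dx": -0.5, "dy": 0, "dz": 0, "wx": 0, "wy": 0, "wz": 0, "gripper": 255}, {"dx": -0.8, "dy": 0, "dz": 0, "wx": 0, "wy": 0, "wz": 0, "gripper": 255}, {"dx": -0.8, "dy": 0, "dz": 0, "wx": 0, "wy": 0, "wz": 0, "gripper": 255}]}}

```text
time: 4.87
tool_pos: [0.5428, 0.0574, 0.1162]
ee_rot: [3.141, 0.0, 1.589]
wrist_force: [-0.1, -0.1, -1.7]
width: 0.0215
finger_force: 30.0
```

Call:
{"op": "carry_out", "data": {"deltas": [{"dx": -0.8, "dy": 0, "dz": 0, "wx": 0, "wy": 0, "wz": 0, "gripper": 255}, {"dx": -0.8, "dy": 0, "dz": 0, "wx": 0, "wy": 0, "wz": 0, "gripper": 255}, {"dx": -0.8, "dy": 0, "dz": 0, "wx": 0, "wy": 0, "wz": 0, "gripper": 255}, {"dx": -0.8, "dy": 0, "dz": 0, "wx": 0, "wy": 0, "wz": 0, "gripper": 255}, {"dx": -0.8, "dy": 0, "dz": 0, "wx": 0, "wy": 0, "wz": 0, "gripper": 255}, {"dx": -0.8, "dy": 0, "dz": 0, "wx": 0, "wy": 0, "wz": 0, "gripper": 255}, {"dx": -0.8, "dy": 0, "dz": 0, "wx": 0, "wy": 0, "wz": 0, "gripper": 255}, {"dx": -0.8, "dy": 0, "dz": 0, "wx": 0, "wy": 0, "wz": 0, "gripper": 255}, {"dx": -0.8, "dy": 0, "dz": 0, "wx": 0, "wy": 0, "wz": 0, "gripper": 255}, {"dx": -0.5, "dy": -0.5, "dz": -0.3, "wx": 0, "wy": 0, "wz": 0, "gripper": 255}, {"dx": 0, "dy": -0.8, "dz": -0.6, "wx": 0, "wy": 0, "wz": 0, "gripper": 255}, {"dx": 0, "dy": -0.8, "dz": -0.6, "wx": 0, "wy": 0, "wz": 0, "gripper": 255}, {"dx": 0, "dy": -0.8, "dz": -0.6, "wx": 0, "wy": 0, "wz": 0, "gripper": 255}, {"dx": 0, "dy": -0.8, "dz": 0, "wx": 0, "wy": 0, "wz": 0, "gripper": 255}, {"dx": 0, "dy": -0.5, "dz": 0, "wx": 0, "wy": 0, "wz": 0, "gripper": 255}]}}

```text
time: 6.12
tool_pos: [0.4599, -0.0976, 0.159]
ee_rot: [3.14, 0.001, 1.588]
wrist_force: [0.2, -0.0, -0.9]
width: 0.0217
finger_force: 30.0
```

Call:
{"op": "carry_out", "data": {"deltas": [{"dx": 0, "dy": 0, "dz": 0, "wx": 0, "wy": 0, "wz": 0.5, "gripper": 255}, {"dx": 0, "dy": 0, "dz": 0, "wx": 0, "wy": 0, "wz": 0.9, "gripper": 255}, {"dx": 0, "dy": 0, "dz": 0, "wx": 0, "wy": 0, "wz": 0.9, "gripper": 255}, {"dx": 0, "dy": 0, "dz": 0, "wx": 0, "wy": 0, "wz": 0.9, "gripper": 255}, {"dx": 0, "dy": 0, "dz": 0, "wx": 0, "wy": 0, "wz": 0.9, "gripper": 255}, {"dx": 0, "dy": 0, "dz": 0, "wx": 0, "wy": 0, "wz": 0.9, "gripper": 255}, {"dx": 0, "dy": 0, "dz": 0, "wx": 0, "wy": 0, "wz": 0.9, "gripper": 255}, {"dx": 0, "dy": 0, "dz": 0, "wx": 0, "wy": 0, "wz": 0.9, "gripper": 255}, {"dx": 0, "dy": 0, "dz": 0, "wx": 0, "wy": 0, "wz": 0.9, "gripper": 255}, {"dx": 0, "dy": 0, "dz": 0, "wx": 0, "wy": 0, "wz": 0.9, "gripper": 255}, {"dx": 0, "dy": 0, "dz": 0, "wx": 0, "wy": 0, "wz": 0.9, "gripper": 255}, {"dx": 0, "dy": 0, "dz": 0, "wx": 0, "wy": 0, "wz": 0.9, "gripper": 255}, {"dx": 0, "dy": 0, "dz": 0, "wx": 0, "wy": 0, "wz": 0.9, "gripper": 255}, {"dx": 0, "dy": 0, "dz": 0, "wx": 0, "wy": 0, "wz": 0.9, "gripper": 255}, {"dx": 0, "dy": 0, "dz": 0, "wx": 0, "wy": 0, "wz": 0.9, "gripper": 255}, {"dx": 0, "dy": 0, "dz": 0, "wx": 0, "wy": 0, "wz": 0.3, "gripper": 255}, {"dx": 0, "dy": 0, "dz": 1, "wx": 0, "wy": 0, "wz": 0, "gripper": 255}, {"dx": 0, "dy": 0, "dz": 0.8, "wx": 0, "wy": 0, "wz": 0, "gripper": 255}, {"dx": 0, "dy": 0, "dz": 0.3, "wx": 0, "wy": 0, "wz": 0, "gripper": 255}, {"dx": 0, "dy": 0, "dz": 0.2, "wx": 0, "wy": 0, "wz": 0, "gripper": 255}]}}

```text
time: 7.78
tool_pos: [0.4602, -0.097, 0.1103]
ee_rot: [-3.141, 0.003, -0.02]
wrist_force: [-0.5, 1.0, -1.2]
width: 0.0216
finger_force: 30.0
```

Call:
{"op": "carry_out", "data": {"deltas": [{"dx": 0, "dy": 0, "dz": 0.25, "wx": 0, "wy": 0, "wz": 0, "gripper": 255}, {"dx": 0, "dy": 0, "dz": 0, "wx": 0, "wy": 0, "wz": 0, "gripper": 255}, {"dx": 0, "dy": 0, "dz": 0, "wx": 0, "wy": 0, "wz": 0, "gripper": 150}, {"dx": 0, "dy": 0, "dz": 0, "wx": 0, "wy": 0, "wz": 0, "gripper": 0}, {"dx": 0, "dy": 0, "dz": 0, "wx": 0, "wy": 0, "wz": 0, "gripper": 0}, {"dx": 0, "dy": 0, "dz": 0, "wx": 0, "wy": 0, "wz": 0, "gripper": 0}, {"dx": 0, "dy": 0, "dz": 0, "wx": 0, "wy": 0, "wz": 0, "gripper": 0}, {"dx": 0, "dy": 0, "dz": 0, "wx": 0, "wy": 0, "wz": 0, "gripper": 0}, {"dx": 0, "dy": 0, "dz": 0, "wx": 0, "wy": 0, "wz": 0, "gripper": 0}, {"dx": 0, "dy": 0, "dz": -1, "wx": 0, "wy": 0, "wz": 0, "gripper": 0}, {"dx": 0, "dy": 0, "dz": -1, "wx": 0, "wy": 0, "wz": 0, "gripper": 0}, {"dx": 0, "dy": 0, "dz": -1, "wx": 0, "wy": 0, "wz": 0, "gripper": 0}, {"dx": 0.7, "dy": 0, "dz": -1, "wx": 0, "wy": 0, "wz": 0, "gripper": 0}, {"dx": 1, "dy": 0, "dz": -1, "wx": 0, "wy": 0, "wz": 0, "gripper": 0}, {"dx": 1, "dy": 0, "dz": 0, "wx": 0, "wy": 0, "wz": 0, "gripper": 0}, {"dx": 1, "dy": 0, "dz": 0, "wx": 0, "wy": 0, "wz": 0, "gripper": 0}, {"dx": 1, "dy": 0, "dz": 0, "wx": 0, "wy": 0, "wz": 0, "gripper": 0}, {"dx": 1, "dy": 0, "dz": 0, "wx": 0, "wy": 0, "wz": 0, "gripper": 0}, {"dx": 1, "dy": 0, "dz": 0, "wx": 0, "wy": 0, "wz": 0, "gripper": 0}, {"dx": 1, "dy": 0, "dz": 0, "wx": 0, "wy": 0, "wz": 0, "gripper": 0}]}}

```text
time: 9.45
tool_pos: [0.6163, -0.1003, 0.2064]
ee_rot: [-3.141, 0.0, -0.02]
wrist_force: [-0.4, -0.1, -0.3]
width: 0.0937
finger_force: 0.0
```

Call:
{"op": "carry_out", "data": {"deltas": [{"dx": 0.5, "dy": 0, "dz": 0, "wx": 0, "wy": 0, "wz": 0, "gripper": 0}, {"dx": 0.5, "dy": 0, "dz": 0, "wx": 0, "wy": 0, "wz": -0.5, "gripper": 0}, {"dx": 0, "dy": 0, "dz": 0, "wx": 0, "wy": 0, "wz": -1, "gripper": 0}, {"dx": 0, "dy": 0, "dz": 0, "wx": 0, "wy": 0, "wz": -1, "gripper": 0}, {"dx": 0, "dy": 0, "dz": 0, "wx": 0, "wy": 0, "wz": -1, "gripper": 0}, {"dx": 0, "dy": 0, "dz": 0, "wx": 0, "wy": 0, "wz": -1, "gripper": 0}, {"dx": 0, "dy": 0, "dz": 0, "wx": 0, "wy": 0, "wz": -1, "gripper": 0}, {"dx": 0, "dy": 0, "dz": 0, "wx": 0, "wy": 0, "wz": -1, "gripper": 0}, {"dx": 0, "dy": 0, "dz": 0, "wx": 0, "wy": 0, "wz": -1, "gripper": 0}, {"dx": 0, "dy": 0, "dz": 0, "wx": 0, "wy": 0, "wz": -1, "gripper": 0}, {"dx": 0, "dy": 0, "dz": 0, "wx": 0, "wy": 0, "wz": -1, "gripper": 0}, {"dx": 0, "dy": 0, "dz": 0, "wx": 0, "wy": 0, "wz": -1, "gripper": 0}, {"dx": 0, "dy": 0, "dz": 0, "wx": 0, "wy": 0, "wz": -1, "gripper": 0}, {"dx": 0, "dy": 0, "dz": 0, "wx": 0, "wy": 0, "wz": -1, "gripper": 0}, {"dx": 0, "dy": 0, "dz": 0, "wx": 0, "wy": 0, "wz": -1, "gripper": 0}, {"dx": 0, "dy": 0, "dz": 0, "wx": 0, "wy": 0, "wz": -1, "gripper": 0}, {"dx": 0, "dy": 0, "dz": 0, "wx": 0, "wy": 0, "wz": -1, "gripper": 0}, {"dx": 0, "dy": 0, "dz": 0, "wx": 0, "wy": 0, "wz": -1, "gripper": 0}, {"dx": 0, "dy": 0, "dz": 0, "wx": 0, "wy": 0, "wz": -1, "gripper": 0}, {"dx": 0, "dy": 0, "dz": 0, "wx": 0, "wy": 0, "wz": -1, "gripper": 0}]}}

```text
time: 11.12
tool_pos: [0.6353, -0.1007, 0.2064]
ee_rot: [-3.141, -0.0, 2.206]
wrist_force: [0.1, -0.8, -0.2]
width: 0.0942
finger_force: 0.0
```

Call:
{"op": "carry_out", "data": {"deltas": [{"dx": 0, "dy": 0, "dz": 0, "wx": 0, "wy": 0, "wz": -1, "gripper": 0}, {"dx": 0, "dy": 0, "dz": 0, "wx": 0, "wy": 0, "wz": -1, "gripper": 0}, {"dx": 0, "dy": 0, "dz": 0, "wx": 0, "wy": 0, "wz": -1, "gripper": 0}, {"dx": 0, "dy": 0, "dz": 0, "wx": 0, "wy": 0, "wz": -1, "gripper": 0}, {"dx": 0, "dy": 0, "dz": 0, "wx": 0, "wy": 0, "wz": -1, "gripper": 0}, {"dx": 0, "dy": 0, "dz": 0, "wx": 0, "wy": 0, "wz": -1, "gripper": 0}, {"dx": 0, "dy": 0, "dz": 0, "wx": 0, "wy": 0, "wz": -1, "gripper": 0}, {"dx": 0, "dy": 0, "dz": 0, "wx": 0, "wy": 0, "wz": -0.68, "gripper": 0}, {"dx": 0, "dy": 0, "dz": 0, "wx": 0, "wy": 0, "wz": 0, "gripper": 0}]}}

```text
time: 11.87
tool_pos: [0.6353, -0.1008, 0.2064]
ee_rot: [3.141, -0.0, 3.123]
wrist_force: [0.1, 0.4, -0.3]
width: 0.094
finger_force: 0.0
```

```bash
python3 - <<'E'
from h import *
o=robot.get_obs();print(o["tool_pos"],o["ee_rot"],o["joint_positions"])
a=eyes.snapshot("wrist")[:,:,::-1];b=eyes.snapshot("top")[:,:,::-1]
cv2.imwrite("pics/t2.png",b);cv2.imwrite("pics/w2.png",a)
cv2.imwrite("pics/tw2.png",np.vstack([cv2.resize(b,(400,300)),cv2.resize(a,(400,300))]))
E
```

```text
[ 0.6353 -0.1008  0.2064] [ 3.1414 -0.0004  3.1228] [-0.2454  0.3285  1.2766  0.0001  1.537  -1.7975]
```

View pics/tw2.png

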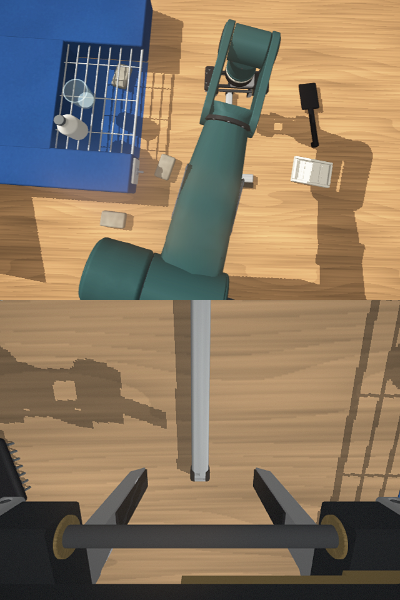

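The wrist view shows the handle centred between the fingers, with its tip at about (320,283). I check how far that tip is from the grasp point.

```bash
python3 - <<'E'
from h import *
print(ray("wrist",[(320,290),(320,270),(322,150)],.02), robot.get_obs()["tool_pos"])
im=cv2.imread("pics/w2.png"); h=cv2.cvtColor(im,cv2.COLOR_BGR2HSV)
for r in (50,150,230,260): print(r,[int(x) for x in np.where((h[r,280:360,1]<50)&(h[r,280:360,2]>110))[0][[0,-1]]+280])
print([ (r,int(im[r,320].max())) for r in range(250,310,4)])
E
```

```text
[[ 0.6785 -0.1025  0.02  ]
 [ 0.6608 -0.1021  0.02  ]
 [ 0.5653 -0.0985  0.02  ]] [ 0.6354 -0.1008  0.2065]
50 [307, 336]
150 [307, 334]
230 [308, 333]
260 [308, 333]
[(250, 170), (254, 167), (258, 167), (262, 166), (266, 168), (270, 166), (274, 165), (278, 168), (282, 164), (286, 147), (290, 166), (294, 177), (298, 155), (302, 175), (306, 177)]
```

Call:
{"op": "carry_out", "data": {"deltas": [{"dx": 0, "dy": 0, "dz": 1, "wx": 0, "wy": 0, "wz": 0, "gripper": 90}, {"dx": 0, "dy": 0, "dz": 1, "wx": 0, "wy": 0, "wz": 0, "gripper": 90}, {"dx": 0, "dy": 0, "dz": 1, "wx": 0, "wy": 0, "wz": 0, "gripper": 90}, {"dx": 0, "dy": 0, "dz": 1, "wx": 0, "wy": 0, "wz": 0, "gripper": 90}, {"dx": 0, "dy": 0, "dz": 0.7, "wx": 0, "wy": 0, "wz": 0, "gripper": 90}, {"dx": 0, "dy": 0, "dz": 0.45, "wx": 0, "wy": 0, "wz": 0, "gripper": 90}, {"dx": 0, "dy": 0, "dz": 0, "wx": 0, "wy": 0, "wz": 0, "gripper": 255}, {"dx": 0, "dy": 0, "dz": 0, "wx": 0, "wy": 0, "wz": 0, "gripper": 255}, {"dx": 0, "dy": 0, "dz": 0, "wx": 0, "wy": 0, "wz": 0, "gripper": 255}, {"dx": 0, "dy": 0, "dz": 0, "wx": 0, "wy": 0, "wz": 0, "gripper": 255}, {"dx": 0, "dy": 0, "dz": 0, "wx": 0, "wy": 0, "wz": 0, "gripper": 255}, {"dx": 0, "dy": 0, "dz": 0, "wx": 0, "wy": 0, "wz": 0, "gripper": 255}, {"dx": 0, "dy": 0, "dz": 0, "wx": 0, "wy": 0, "wz": 0, "gripper": 255}, {"dx": 0, "dy": 0, "dz": 0, "wx": 0, "wy": 0, "wz": 0, "gripper": 255}, {"dx": 0, "dy": 0, "dz": 0, "wx": 0, "wy": 0, "wz": 0, "gripper": 255}, {"dx": 0, "dy": 0, "dz": 0, "wx": 0, "wy": 0, "wz": 0, "gripper": 255}]}}

```text
time: 13.3
tool_pos: [0.6358, -0.1009, 0.1046]
ee_rot: [-3.141, 0.002, 3.122]
wrist_force: [-0.5, 0.5, 4.3]
width: 0.0217
finger_force: 30.0
```

Call:
{"op": "carry_out", "data": {"deltas": [{"dx": 0, "dy": 0, "dz": -0.5, "wx": 0, "wy": 0, "wz": 0, "gripper": 255}, {"dx": 0, "dy": 0, "dz": -0.8, "wx": 0, "wy": 0, "wz": 0, "gripper": 255}, {"dx": 0, "dy": -0.5, "dz": -0.8, "wx": 0, "wy": 0, "wz": 0, "gripper": 255}, {"dx": 0, "dy": -0.8, "dz": -0.8, "wx": 0, "wy": 0, "wz": 0, "gripper": 255}, {"dx": 0, "dy": -0.8, "dz": -0.8, "wx": 0, "wy": 0, "wz": 0, "gripper": 255}, {"dx": 0, "dy": -0.4, "dz": -0.3, "wx": 0, "wy": 0, "wz": 0, "gripper": 255}, {"dx": 0, "dy": 0, "dz": 0, "wx": 0, "wy": 0, "wz": 0.3, "gripper": 255}]}}

```text
time: 13.88
tool_pos: [0.635, -0.1528, 0.1859]
ee_rot: [-3.14, 0.004, 3.083]
wrist_force: [0.2, 0.6, -1.7]
width: 0.022
finger_force: 30.0
```

```bash
python3 - <<'E'
from h import *
o=robot.get_obs();print(o["tool_pos"],o["ee_rot"],o["wrist_force"],o["wrist_torque"])
a=eyes.snapshot("wrist")[:,:,::-1];b=eyes.snapshot("side")[:,:,::-1]
cv2.imwrite("pics/sw3.png",np.vstack([cv2.resize(b,(400,300)),cv2.resize(a,(400,300))]))
E
```

```text
[ 0.635  -0.1528  0.1859] [-3.14    0.0039  3.0829] [ 0.2061  0.5569 -1.6937] [ 0.1117 -0.3289 -0.1754]
```

View pics/sw3.png

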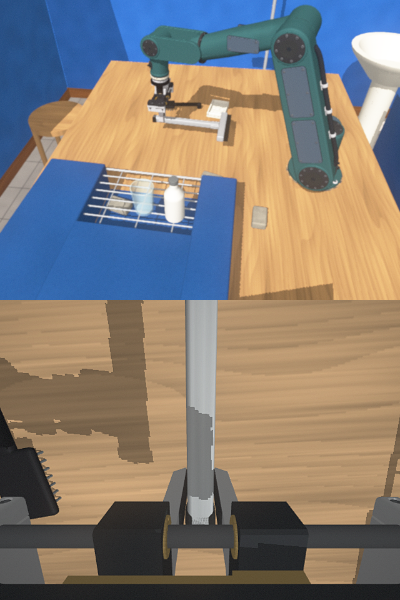

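Lifted level, with no visible sag. I turn the blade towards the niche.

Call:
{"op": "carry_out", "data": {"deltas": [{"dx": 0, "dy": 0, "dz": 0, "wx": 0, "wy": 0, "wz": 0.6, "gripper": 255}, {"dx": 0, "dy": 0, "dz": 0, "wx": 0, "wy": 0, "wz": 0.9, "gripper": 255}, {"dx": 0, "dy": 0, "dz": 0, "wx": 0, "wy": 0, "wz": 0.9, "gripper": 255}, {"dx": 0, "dy": 0, "dz": 0, "wx": 0, "wy": 0, "wz": 0.9, "gripper": 255}, {"dx": 0, "dy": 0, "dz": 0, "wx": 0, "wy": 0, "wz": 0.9, "gripper": 255}, {"dx": 0, "dy": 0, "dz": 0, "wx": 0, "wy": 0, "wz": 0.9, "gripper": 255}, {"dx": 0, "dy": 0, "dz": 0, "wx": 0, "wy": 0, "wz": 0.9, "gripper": 255}, {"dx": 0, "dy": 0, "dz": 0, "wx": 0, "wy": 0, "wz": 0.9, "gripper": 255}, {"dx": 0, "dy": 0, "dz": 0, "wx": 0, "wy": 0, "wz": 0.9, "gripper": 255}, {"dx": 0, "dy": 0, "dz": 0, "wx": 0, "wy": 0, "wz": 0.9, "gripper": 255}, {"dx": 0, "dy": 0, "dz": 0, "wx": 0, "wy": 0, "wz": 0.9, "gripper": 255}, {"dx": 0, "dy": 0, "dz": 0, "wx": 0, "wy": 0, "wz": 0.9, "gripper": 255}, {"dx": 0, "dy": 0, "dz": 0, "wx": 0, "wy": 0, "wz": 0.9, "gripper": 255}, {"dx": 0, "dy": 0, "dz": 0, "wx": 0, "wy": 0, "wz": 0.9, "gripper": 255}, {"dx": 0, "dy": 0, "dz": 0, "wx": 0, "wy": 0, "wz": 0.65, "gripper": 255}, {"dx": 0, "dy": -0.8, "dz": 0, "wx": 0, "wy": 0, "wz": 0, "gripper": 255}, {"dx": 0, "dy": -1, "dz": 0, "wx": 0, "wy": 0, "wz": 0, "gripper": 255}, {"dx": 0, "dy": -1, "dz": 0, "wx": 0, "wy": 0, "wz": 0, "gripper": 255}, {"dx": 0, "dy": -1, "dz": 0, "wx": 0, "wy": 0, "wz": 0, "gripper": 255}, {"dx": 0, "dy": -1, "dz": 0, "wx": 0, "wy": 0, "wz": 0, "gripper": 255}]}}

```text
time: 15.65
tool_pos: [0.5368, -0.1462, 0.1821]
ee_rot: [-3.138, -0.001, 1.533]
wrist_force: [-0.5, -0.4, -1.4]
width: 0.0217
finger_force: 30.0
```

```bash
python3 - <<'E'
from h import *
o=robot.get_obs();print(o["tool_pos"],o["ee_rot"],o["wrist_force"],o["wrist_torque"])
a=eyes.snapshot("wrist")[:,:,::-1];b=eyes.snapshot("top")[:,:,::-1]
cv2.imwrite("pics/t4.png",b);cv2.imwrite("pics/w4.png",a)
cv2.imwrite("pics/tw4.png",np.vstack([b[40:340,60:460],cv2.resize(a,(400,300))]))
E
```

```text
[ 0.5368 -0.1462  0.1821] [-3.1384 -0.0008  1.5334] [-0.5384 -0.3836 -1.439 ] [-0.3024  0.0784  0.0086]
```

View pics/tw4.png

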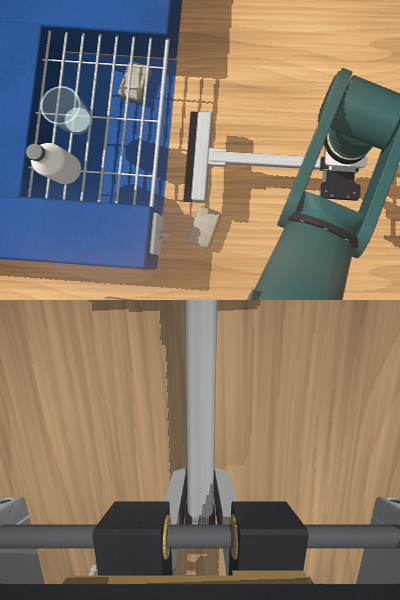

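Call:
{"op": "carry_out", "data": {"deltas": [{"dx": 0, "dy": 0.5, "dz": 0, "wx": 0, "wy": 0, "wz": 0, "gripper": 255}, {"dx": 0, "dy": 0.8, "dz": 0.5, "wx": 0, "wy": 0, "wz": 0, "gripper": 255}, {"dx": 0, "dy": 0.8, "dz": 0.5, "wx": 0, "wy": 0, "wz": 0, "gripper": 255}, {"dx": 0, "dy": 0.8, "dz": 0.5, "wx": 0, "wy": 0, "wz": 0, "gripper": 255}, {"dx": 0, "dy": 0.8, "dz": 0.1, "wx": 0, "wy": 0, "wz": 0, "gripper": 255}, {"dx": 0, "dy": 0.7, "dz": 0, "wx": 0, "wy": 0, "wz": 0, "gripper": 255}, {"dx": 0, "dy": 0, "dz": 0, "wx": 0, "wy": 0, "wz": 0, "gripper": 255}, {"dx": 0, "dy": 0, "dz": 0, "wx": 0, "wy": 0, "wz": 0, "gripper": 255}]}}

```text
time: 16.42
tool_pos: [0.6277, -0.1502, 0.1506]
ee_rot: [-3.141, -0.0, 1.533]
wrist_force: [-0.3, 1.2, -1.7]
width: 0.0217
finger_force: 30.0
```

```bash
python3 - <<'E'
from h import *
o=robot.get_obs();print(o["tool_pos"],o["ee_rot"])
b=eyes.snapshot("top")[:,:,::-1];cv2.imwrite("pics/t5.png",b)
s=eyes.snapshot("side")[:,:,::-1];cv2.imwrite("pics/s5.png",s)
h=cv2.cvtColor(b,cv2.COLOR_BGR2HSV); m=((h[...,1]<45)&(h[...,2]>120)).astype(np.uint8); m[:,:240]=0;m[:,330:]=0
n,l,st,c=cv2.connectedComponentsWithStats(m); 
for i in range(1,n):
    if st[i,4]>150: print(st[i],c[i])
g=np.array([.607,.195]);e=np.array([[.042,.999],[-.999,.042]])
T=o["tool_pos"]
def N(x,y): return g+x*e[0]+y*e[1]
# predicted head corners (sq x 120..148, y +-90) from grasp at sq x -122
yw=o["ee_rot"][2];ax=np.array([np.cos(yw),np.sin(yw)]);ay=np.array([-ax[1],ax[0]])
P=[[*(T[:2]+(sx+122)*1e-3*ax+sy*1e-3*ay),T[2]-.105+.026] for sx,sy in((120,90),(148,90),(148,-90),(120,-90))]
print(proj("top",P),proj("side",P))
E
```

```text
[ 0.6277 -0.1502  0.1506] [-3.1407 -0.0003  1.5328]
[ 257  111   73   85 1817] [278.2647 153.7881]
[315 274  15  33 243] [323.8807 291.5844]
[[271.8748 195.4295]
 [258.0679 194.5213]
 [265.0397 109.1418]
 [278.5698 110.0078]] [[278.9931 260.9026]
 [276.766  269.0227]
 [201.1185 261.0707]
 [204.528  253.179 ]]
```

Prediction and image agree within 2 px, so I reach in over the pumice, clear of the shelf, and lower behind it.

Call:
{"op": "carry_out", "data": {"deltas": [{"dx": 0.5, "dy": -0.1, "dz": 0, "wx": 0, "wy": 0, "wz": 0, "gripper": 255}, {"dx": 0.8, "dy": 0, "dz": 0, "wx": 0, "wy": 0, "wz": 0, "gripper": 255}, {"dx": 0.8, "dy": 0, "dz": 0, "wx": 0, "wy": 0, "wz": 0, "gripper": 255}, {"dx": 0.8, "dy": 0, "dz": 0, "wx": 0, "wy": 0, "wz": 0, "gripper": 255}, {"dx": 0.8, "dy": 0, "dz": 0, "wx": 0, "wy": 0, "wz": 0, "gripper": 255}, {"dx": 0.8, "dy": 0, "dz": 0, "wx": 0, "wy": 0, "wz": 0, "gripper": 255}, {"dx": 0.8, "dy": 0, "dz": 0, "wx": 0, "wy": 0, "wz": 0, "gripper": 255}, {"dx": 0.8, "dy": 0, "dz": 0, "wx": 0, "wy": 0, "wz": 0, "gripper": 255}, {"dx": 0.8, "dy": 0, "dz": 0, "wx": 0, "wy": 0, "wz": 0, "gripper": 255}, {"dx": 0.8, "dy": 0, "dz": 0, "wx": 0, "wy": 0, "wz": 0, "gripper": 255}, {"dx": 0.8, "dy": 0, "dz": 0, "wx": 0, "wy": 0, "wz": 0, "gripper": 255}, {"dx": 0.8, "dy": 0, "dz": 0, "wx": 0, "wy": 0, "wz": 0, "gripper": 255}, {"dx": 0.8, "dy": 0, "dz": 0, "wx": 0, "wy": 0, "wz": 0, "gripper": 255}, {"dx": 0.8, "dy": 0, "dz": 0, "wx": 0, "wy": 0, "wz": 0, "gripper": 255}, {"dx": 0.8, "dy": 0, "dz": 0, "wx": 0, "wy": 0, "wz": 0, "gripper": 255}, {"dx": 0.4, "dy": 0, "dz": 0, "wx": 0, "wy": 0, "wz": 0, "gripper": 255}, {"dx": 0, "dy": 0, "dz": 0, "wx": 0, "wy": 0, "wz": 0, "gripper": 255}]}}

```text
time: 17.93
tool_pos: [0.6333, 0.0945, 0.1517]
ee_rot: [-3.141, -0.001, 1.535]
wrist_force: [-0.1, 0.6, -1.5]
width: 0.0215
finger_force: 30.0
```

```bash
python3 - <<'E'
from h import *
o=robot.get_obs();print(o["tool_pos"],o["ee_rot"],o["wrist_force"])
b=eyes.snapshot("top")[:,:,::-1];s=eyes.snapshot("side")[:,:,::-1]
cv2.imwrite("pics/ts6.png",np.vstack([cv2.resize(b[60:260,80:347],(400,300)),cv2.resize(s[180:380,100:367],(400,300))]))
E
```

```text
[0.6333 0.0945 0.1517] [-3.1414 -0.0008  1.5352] [-0.0554  0.6332 -1.467 ]
```

View pics/ts6.png

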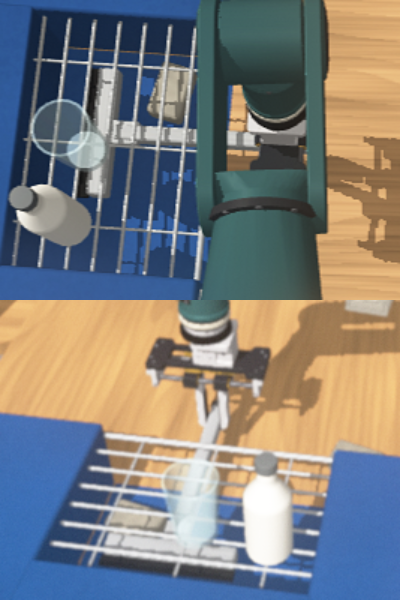

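The blade bar (crop x 95–120) is behind the pumice (150–188), and the handle passes clear on its robot side. Lowering now.

Call:
{"op": "carry_out", "data": {"deltas": [{"dx": 0, "dy": 0, "dz": 0.5, "wx": 0, "wy": 0, "wz": 0, "gripper": 255}, {"dx": 0, "dy": 0, "dz": 0.6, "wx": 0, "wy": 0, "wz": 0, "gripper": 255}, {"dx": 0, "dy": 0, "dz": 0.6, "wx": 0, "wy": 0, "wz": 0, "gripper": 255}, {"dx": 0, "dy": 0, "dz": 0.3, "wx": 0, "wy": 0, "wz": 0, "gripper": 255}, {"dx": 0, "dy": 0, "dz": 0.2, "wx": 0, "wy": 0, "wz": 0, "gripper": 255}, {"dx": 0, "dy": 0, "dz": 0, "wx": 0, "wy": 0, "wz": 0, "gripper": 255}, {"dx": 0, "dy": 0, "dz": 0, "wx": 0, "wy": 0, "wz": 0, "gripper": 255}]}}

```text
time: 18.62
tool_pos: [0.6339, 0.0912, 0.1076]
ee_rot: [-3.141, -0.0, 1.531]
wrist_force: [-0.5, -1.2, -0.0]
width: 0.0216
finger_force: 30.0
```

Call:
{"op": "carry_out", "data": {"deltas": [{"dx": -0.3, "dy": 0, "dz": 0.05, "wx": 0, "wy": 0, "wz": 0, "gripper": 255}, {"dx": -0.5, "dy": 0, "dz": 0, "wx": 0, "wy": 0, "wz": 0, "gripper": 255}, {"dx": -0.5, "dy": 0, "dz": 0, "wx": 0, "wy": 0, "wz": 0, "gripper": 255}, {"dx": -0.5, "dy": 0, "dz": 0, "wx": 0, "wy": 0, "wz": 0, "gripper": 255}, {"dx": -0.5, "dy": 0, "dz": 0, "wx": 0, "wy": 0, "wz": 0, "gripper": 255}, {"dx": -0.5, "dy": 0, "dz": 0, "wx": 0, "wy": 0, "wz": 0, "gripper": 255}, {"dx": -0.5, "dy": 0, "dz": 0, "wx": 0, "wy": 0, "wz": 0, "gripper": 255}, {"dx": -0.5, "dy": 0, "dz": 0, "wx": 0, "wy": 0, "wz": 0, "gripper": 255}, {"dx": -0.5, "dy": 0, "dz": 0, "wx": 0, "wy": 0, "wz": 0, "gripper": 255}, {"dx": -0.5, "dy": 0, "dz": 0, "wx": 0, "wy": 0, "wz": 0, "gripper": 255}, {"dx": -0.5, "dy": 0, "dz": 0, "wx": 0, "wy": 0, "wz": 0, "gripper": 255}, {"dx": -0.5, "dy": 0, "dz": 0, "wx": 0, "wy": 0, "wz": 0, "gripper": 255}, {"dx": -0.5, "dy": 0, "dz": 0, "wx": 0, "wy": 0, "wz": 0, "gripper": 255}, {"dx": -0.5, "dy": 0, "dz": 0, "wx": 0, "wy": 0, "wz": 0, "gripper": 255}, {"dx": -0.5, "dy": 0, "dz": 0, "wx": 0, "wy": 0, "wz": 0, "gripper": 255}, {"dx": -0.5, "dy": 0, "dz": 0, "wx": 0, "wy": 0, "wz": 0, "gripper": 255}, {"dx": -0.5, "dy": 0, "dz": 0, "wx": 0, "wy": 0, "wz": 0, "gripper": 255}, {"dx": -0.3, "dy": 0, "dz": 0, "wx": 0, "wy": 0, "wz": 0, "gripper": 255}, {"dx": 0, "dy": 0, "dz": 0, "wx": 0, "wy": 0, "wz": 0, "gripper": 255}]}}

```text
time: 20.2
tool_pos: [0.627, -0.0824, 0.1067]
ee_rot: [-3.142, 0.001, 1.53]
wrist_force: [0.1, -0.3, 0.0]
width: 0.022
finger_force: 30.0
```

```bash
python3 - <<'E'
from h import *
o=robot.get_obs();print(o["tool_pos"],o["ee_rot"],o["wrist_force"])
b=eyes.snapshot("top")[:,:,::-1];a=eyes.snapshot("wrist")[:,:,::-1]
cv2.imwrite("pics/tw7.png",np.vstack([cv2.resize(b[60:260,120:387],(400,300)),cv2.resize(a,(400,300))]))
E
```

```text
[ 0.627  -0.0824  0.1067] [-3.1416  0.0013  1.53  ] [ 0.137  -0.2656  0.0486]
```

View pics/tw7.png

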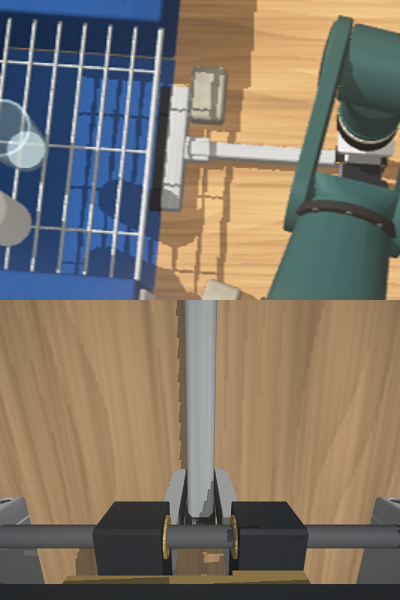

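Pumice is out on the counter behind the blade (crop 192–228, 65–122). I ease the blade in off it, shift left away from it, then slide in.

Call:
{"op": "carry_out", "data": {"deltas": [{"dx": 0.5, "dy": 0, "dz": 0, "wx": 0, "wy": 0, "wz": 0, "gripper": 255}, {"dx": 0.6, "dy": 0, "dz": 0, "wx": 0, "wy": 0, "wz": 0, "gripper": 255}, {"dx": 0.6, "dy": 0, "dz": 0, "wx": 0, "wy": 0, "wz": 0, "gripper": 255}, {"dx": 0, "dy": -0.5, "dz": 0, "wx": 0, "wy": 0, "wz": 0, "gripper": 255}, {"dx": 0, "dy": -0.6, "dz": 0, "wx": 0, "wy": 0, "wz": 0, "gripper": 255}, {"dx": 0, "dy": -0.6, "dz": 0, "wx": 0, "wy": 0, "wz": 0, "gripper": 255}, {"dx": 0, "dy": -0.6, "dz": 0, "wx": 0, "wy": 0, "wz": 0, "gripper": 255}, {"dx": 0, "dy": -0.6, "dz": 0, "wx": 0, "wy": 0, "wz": 0, "gripper": 255}, {"dx": 0, "dy": -0.6, "dz": 0, "wx": 0, "wy": 0, "wz": 0, "gripper": 255}, {"dx": 0, "dy": -0.5, "dz": 0, "wx": 0, "wy": 0, "wz": 0, "gripper": 255}, {"dx": 0, "dy": 0, "dz": 0, "wx": 0, "wy": 0, "wz": 0, "gripper": 255}, {"dx": 0.5, "dy": 0, "dz": 0, "wx": 0, "wy": 0, "wz": 0, "gripper": 255}, {"dx": 0.6, "dy": 0, "dz": 0, "wx": 0, "wy": 0, "wz": 0, "gripper": 255}, {"dx": 0.6, "dy": 0, "dz": 0, "wx": 0, "wy": 0, "wz": 0, "gripper": 255}, {"dx": 0.6, "dy": 0, "dz": 0, "wx": 0, "wy": 0, "wz": 0, "gripper": 255}, {"dx": 0.6, "dy": 0, "dz": 0, "wx": 0, "wy": 0, "wz": 0, "gripper": 255}, {"dx": 0.6, "dy": 0, "dz": 0, "wx": 0, "wy": 0, "wz": 0, "gripper": 255}, {"dx": 0.6, "dy": 0, "dz": 0, "wx": 0, "wy": 0, "wz": 0, "gripper": 255}, {"dx": 0.6, "dy": 0, "dz": 0, "wx": 0, "wy": 0, "wz": 0, "gripper": 255}, {"dx": 0, "dy": 0, "dz": 0, "wx": 0, "wy": 0, "wz": 0, "gripper": 255}]}}

```text
time: 21.97
tool_pos: [0.5522, 0.0533, 0.1066]
ee_rot: [-3.142, -0.002, 1.534]
wrist_force: [-0.0, 0.2, -0.4]
width: 0.022
finger_force: 30.0
```

Call:
{"op": "carry_out", "data": {"deltas": [{"dx": 0.5, "dy": 0, "dz": 0, "wx": 0, "wy": 0, "wz": 0, "gripper": 255}, {"dx": 0.6, "dy": 0, "dz": 0, "wx": 0, "wy": 0, "wz": 0, "gripper": 255}, {"dx": 0.6, "dy": 0, "dz": 0, "wx": 0, "wy": 0, "wz": 0, "gripper": 255}, {"dx": 0.6, "dy": 0, "dz": 0, "wx": 0, "wy": 0, "wz": 0, "gripper": 255}, {"dx": 0.6, "dy": 0, "dz": 0, "wx": 0, "wy": 0, "wz": 0, "gripper": 255}, {"dx": 0.5, "dy": 0, "dz": 0, "wx": 0, "wy": 0, "wz": 0, "gripper": 255}, {"dx": 0.4, "dy": 0, "dz": 0, "wx": 0, "wy": 0, "wz": 0, "gripper": 255}, {"dx": 0, "dy": 0, "dz": 0.1, "wx": 0, "wy": 0, "wz": 0, "gripper": 255}, {"dx": 0, "dy": 0, "dz": 0, "wx": 0, "wy": 0, "wz": 0, "gripper": 255}, {"dx": 0, "dy": 0, "dz": 0, "wx": 0, "wy": 0, "wz": 0, "gripper": 120}, {"dx": 0, "dy": 0, "dz": 0, "wx": 0, "wy": 0, "wz": 0, "gripper": 120}, {"dx": 0, "dy": 0, "dz": 0, "wx": 0, "wy": 0, "wz": 0, "gripper": 120}, {"dx": 0, "dy": 0, "dz": 0, "wx": 0, "wy": 0, "wz": 0, "gripper": 120}, {"dx": 0, "dy": 0, "dz": 0, "wx": 0, "wy": 0, "wz": 0, "gripper": 120}, {"dx": 0, "dy": 0, "dz": 0, "wx": 0, "wy": 0, "wz": 0, "gripper": 120}]}}

```text
time: 23.22
tool_pos: [0.5552, 0.1263, 0.1047]
ee_rot: [3.142, 0.0, 1.531]
wrist_force: [-0.7, -0.4, -0.3]
width: 0.0495
finger_force: 0.0
```

Call:
{"op": "carry_out", "data": {"deltas": [{"dx": 0, "dy": 0, "dz": -0.5, "wx": 0, "wy": 0, "wz": 0, "gripper": 120}, {"dx": 0, "dy": 0, "dz": -0.8, "wx": 0, "wy": 0, "wz": 0, "gripper": 120}, {"dx": 0, "dy": 0, "dz": -1, "wx": 0, "wy": 0, "wz": 0, "gripper": 120}, {"dx": 0, "dy": 0, "dz": -1, "wx": 0, "wy": 0, "wz": 0, "gripper": 120}, {"dx": -0.5, "dy": 0, "dz": -1, "wx": 0, "wy": 0, "wz": 0, "gripper": 120}, {"dx": -1, "dy": 0, "dz": -1, "wx": 0, "wy": 0, "wz": 0, "gripper": 120}, {"dx": -1, "dy": 0, "dz": -1, "wx": 0, "wy": 0, "wz": 0, "gripper": 120}, {"dx": -1, "dy": 0, "dz": 0, "wx": 0, "wy": 0, "wz": 0, "gripper": 120}, {"dx": -1, "dy": 0, "dz": 0, "wx": 0, "wy": 0, "wz": 0, "gripper": 120}, {"dx": -1, "dy": 0, "dz": 0, "wx": 0, "wy": 0, "wz": 0, "gripper": 120}, {"dx": -1, "dy": 0, "dz": 0, "wx": 0, "wy": 0, "wz": 0, "gripper": 120}, {"dx": -1, "dy": 0, "dz": 0, "wx": 0, "wy": 0, "wz": 0, "gripper": 120}, {"dx": -1, "dy": 0, "dz": 0, "wx": 0, "wy": 0, "wz": 0, "gripper": 120}, {"dx": -1, "dy": 0, "dz": 0, "wx": 0, "wy": 0, "wz": 0, "gripper": 120}, {"dx": 0, "dy": 0, "dz": 0, "wx": 0, "wy": 0, "wz": 0, "gripper": 120}]}}

```text
time: 24.47
tool_pos: [0.5476, -0.0664, 0.2316]
ee_rot: [3.141, 0.002, 1.528]
wrist_force: [0.1, -0.0, -0.8]
width: 0.0498
finger_force: 0.0
```

```bash
python3 - <<'E'
from h import *
b=eyes.snapshot("top")[:,:,::-1];s=eyes.snapshot("side")[:,:,::-1]
cv2.imwrite("pics/ts8.png",np.vstack([cv2.resize(b[60:360,90:490],(400,300)),cv2.resize(s[100:400,50:450],(400,300))]))
E
```

```text
(no output)
```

View pics/ts8.png

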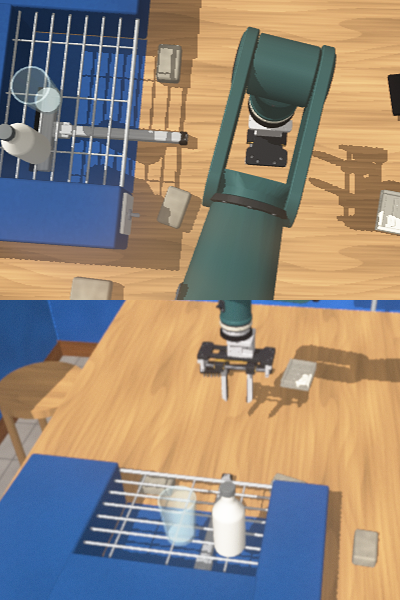

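The pumice lies in front of the mouth (crop 168,62). The squeegee is in blade first with its handle out (tip at crop 185,138), and the look-alikes and the other things are undisturbed.

```bash
python3 -c "
from bench import robot
print(robot.close_job())"
```

```text
the job is handed in; nothing more can be done
None
```

The job is handed in at about 24.5 s: the squeegee raked the pumice out onto the counter just in front of the niche, then went back in blade first and flat with its handle sticking out; nothing else looked moved in the last pictures.

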